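# Open the spares jar in the drawer's walnut well

### The job

Stand the square white spares jar from the bench upright in the empty square well of the drawer's walnut insert, pushed fully home so that the well keeps it from turning. Then unscrew its tight black cap anticlockwise, stop turning as soon as the thread lets go, and lift the cap off. Finish still holding the cap in the gripper, level and a centimetre or two straight above the open mouth, with the jar left down in its well and all the other things in the drawer and on the bench undisturbed.

Things in the scene. Friction and masses are not known exactly. Their poses are not given: they have to be found in the camera images.
- jar_mid (a point): The spares jar: white plastic, square body 46 x 46 mm, 52 mm tall, 0.1 to 0.2 kg, standing upright on the bench left of the drawer at any yaw. Point: centre of the body, 26 mm above its underside; z up, x and y square to its flat sides. Shoulder 26 mm above this point, top of the closed cap 48 mm above it. Unbraced, the jar just turns with its cap.
- jar_mouth (a point): Centre of the rim of the jar's round neck, 66 mm above the jar's underside (40 mm above jar_mid), hidden under the cap while it is on; same axes as the jar. The neck is 31 mm across, 39 mm over its threads, and stands 14 mm above the square shoulder, whose corners reach out beyond the cap. Closed, the cap's lower edge is 1.5 to 2 mm above the shoulder.
- cap_mid (a point): The jar's ribbed black plastic screw cap, 45 mm across, 20 mm tall, 35 g; point: its centre, 10 mm below its top; z up. A springy liner (11 N) makes it tight: up to 0.4 N m. Anticlockwise from above it lets go 50 to 67 degrees from where it is found; at 83 to 100 its lugs would hit the next thread. Its x axis starts 67 to 84 degrees clockwise of the jar's; it lifts off while they agree within 16.
- well (a point): Centre of the floor of the empty square well, in one of two 94 mm walnut blocks in the middle of the drawer's near row (they may have changed places; the other holds the steel nozzle in a round bore). z up, x and y square to its sides. 48.4 mm square, 24 mm deep, the top 4 mm bevelled outwards. Seated, the jar's centre is 26 mm above this point.
- well_mouth (a point): Centre of the well's mouth, 24 mm above its floor, level with the top of the walnut blocks and dividers. The drawer's walls stand 4 mm higher, the nearest 50 mm from here. A seated jar stands out 28 mm up to its shoulder and 50 mm up to the top of its cap.
- filter0_mid (a point): A bystander: round camera filter in a slim grey plastic shell, 76 mm across and 11 mm thick, lying flat in the first round cradle of the far row of the drawer (counted from the robot's right); the point is its centre. Leave it alone.
- filter1_mid (a point): A bystander: round camera filter in a slim grey plastic shell, 76 mm across and 11 mm thick, lying flat in the second round cradle of the far row of the drawer (counted from the robot's right); the point is its centre. Leave it alone.
- filter2_mid (a point): A bystander: round camera filter in a slim grey plastic shell, 76 mm across and 11 mm thick, lying flat in the third round cradle of the far row of the drawer (counted from the robot's right); the point is its centre. Leave it alone.
- filter3_mid (a point): A bystander: round camera filter in a slim grey plastic shell, 76 mm across and 11 mm thick, lying flat in the fourth round cradle of the far row of the drawer (counted from the robot's right); the point is its centre. Leave it alone.
- nozzle_mid (a point): A bystander: stainless steel blower nozzle, tapered, 19 mm across and 58 mm tall, standing in the round bore of the other walnut block, 34 mm of it showing; the point is its centre. Leave it alone.
- lens_cap_mid (a point): A bystander: black rubber lens cap, a flat disc 62 mm across and 10 mm thick lying in the right-hand compartment of the drawer's near row; the point is its centre. It does not belong to the jar. Leave it alone.
- flap (a joint): A bystander: small aluminium flap lid, 52 x 50 mm, over the coin-sized compartment at the left end of the drawer's near row; 0 is shut, growing (rad) as it opens. Leave it shut.
- bulb_mid (a point): A bystander: black rubber blower bulb standing on the bench, 66 mm across and 88 mm tall; the point is its centre. Leave it alone.
- lens_mid (a point): A bystander: black camera lens standing on the bench, 68 mm across and 75 mm tall; the point is its centre. Leave it alone.
Mind the look-alikes: they are no part of the job. Several things look just like the part that bears jar_mid: the one meant starts farthest to the robot's right.

How it is judged:
By the outcome, as a careful person would: the job done as asked, in the order asked, and still so for the second after the job is handed in, while the arm keeps its last pose, push and grip.
It also fails if it takes over 64 s, if anything falls off the work surface, if the arm or the gripper's body presses on something with over 40 N, if the wrist force passes 120 N, or if a joint passes its speed limit or range.

### The arm

A 7-joint arm with a two-finger parallel gripper is mounted at the origin on the work surface. World frame = base frame: x ahead of the robot, y to its left, z up, the work surface at z = 0. Lengths are in m, angles in rad, forces in N, time in s.
With the tool pointing down it reaches from about 0.4 to 0.85 m from the base axis. Payload 4.5 kg.
Tool frame: the origin (TCP) lies between the finger pads; the fingertips stand 11 mm ahead of it and the grasp point (between the pads) lies 8 mm behind it (r.nose_length is the distance from the TCP to the fingertips, in m); z points along the fingers, y is the line along which they close (so a half turn about z gives the same grasp; the last joint's range is limited). The gripper opens to 88 mm and grips with 3 to 60 N. Pads are 18 mm wide; open, the fingers measure 123 mm over their backs; the gripper's body (75 mm by 187 mm) begins 45 mm behind the grasp point.
Start: joints at [-1.195, 0.689, -0.195, 1.565, 0.157, 0.902, -0.215], TCP at [0.209, 0.589, 0.25] pointing down, gripper open.
Joint ranges: [-3.01, 3.01], [-0.46, 2.08], [-1.47, 1.51], [0.13, 2.56], [-1, 4.14], [0.04, 2.09], [-2.66, 2.66]. Speed limits (rad/s): [2.57, 2.57, 3.14, 3.14, 3.14, 3.14, 3.14].

### API

Orientations are given as a unit quaternion [x, y, z, w].
In Python, from plant import get_state, snapshot, camera_model, r gives the robot as it stands.
- The arm moves only by the shell command python3 -m inch 'ROWS' [FORCE]. ROWS is text: rows parted by semicolons, each of 7 numbers parted by spaces: the opening, from -1 (shut) to 1 (fully open), then the shift along the tool's x, y, z in m, then the turn, a rotation vector about the tool's x, y, z in rad. A call has 1 to 20 rows; each row shifts and turns the commanded pose from where the row before left it, along the tool's axes as they then stand; what a row does not reach is not made up. A row lasts 1/12 s, in which the tool goes at most 41.7 mm and 7.16 degrees, less where a joint would pass 70% of its speed; a pose out of reach is approached as far as the arm can. A call is refused whole if a number of a shift passes 0.0417 or a number of a turn 0.125, either way. A call with a gripper value outside its range is refused whole. The fingers move at their own pace and stop on an object; FORCE is the grip in N (left out, the last holds). Time passes only in rows, so rows that do not move let the fingers close. It gives the time, the measured TCP pose, the force, the opening and the grip force at its end, in the units of the state.
- get_state(): the state, without advancing time (a new reading comes with each control period).
- snapshot(name): name is "scene" or "side" or "wrist"; returns (picture, depth): 400x640x3 uint8, red, green, blue; 400x640 float32, m along the optical axis (not along the pixel's ray), 0 where there is no reading.
- camera_model(name): a dict with "intrinsics" (3x3 intrinsics, pixels), "view" (4x4, takes a point from world to camera coordinates). Camera axes: x right, y down, z forward; pixel columns grow to the right and rows downward; lengths in m; the calibration is good to about 2 mm. A picture is of the moment at which its call begins: read the wrist's pose just before it. camera_model takes no time and is no camera call; for the wrist camera it gives the pose at the moment of the call.
- r.finish_job(): hands the job in; it is judged then, once.
The state is a dict: "clock": time; "q": joint angles; "qd": joint speeds; "joint_torque": joint torques, N m; "tool_pos": TCP position; "eef_rot": TCP orientation; "contact_force": force on the tool from outside, world axes, zero at the start; "moment": the same for the moment, N m; "opening": opening from 0.0 (shut) to 1.0 (fully open); "finger_force": force on a finger pad.
Only numpy, scipy, OpenCV 4.12 (cv2) and the standard library are available. Lean on these libraries where they do the work, as an engineer would, in place of code of your own. Each camera call takes 0.05 s, during which the arm holds its last target. There are 200 camera calls.

## Working session

There is one attempt and no reset: what is moved stays moved. The work goes in short steps, Python scripts to look and compute and a shell command to move; the robot and the scene stay as the last step left them, time stands still between calls to the robot, and variables do not carry over. Pictures are saved under pics/ and viewed, at most 10 in all, crops included, and the job is handed in when it is done.

```bash
mkdir -p pics; ls; cat > h.py <<'E'
import numpy as np, cv2
from plant import get_state, snapshot, camera_model, r
from scipy.spatial.transform import Rotation as R
def cloud(d,m):
    K=np.array(m["intrinsics"]);V=np.linalg.inv(np.array(m["view"]))
    v,u=np.mgrid[:d.shape[0],:d.shape[1]]
    p=np.stack([(u-K[0,2])/K[0,0]*d,(v-K[1,2])/K[1,1]*d,d],-1)
    w=p@V[:3,:3].T+V[:3,3]; w[d<=0]=np.nan
    return w
def save(n,img): cv2.imwrite(f"pics/{n}.png",img[...,::-1])
def shot(c):
    m=camera_model(c);p,d=snapshot(c);np.savez(f"{c}.npz",p=p,w=cloud(d,m));return p,cloud(d,m)
E
python3 - <<'E'
from h import *
s=get_state();print(s)
for c in("scene","wrist"):
    p,w=shot(c);save(c+"1",p)
E
```

```text
pics
{'clock': 0.0, 'q': array([-1.19523372,  0.68996556, -0.19452109,  1.56634311,  0.15726768,
        0.90248135, -0.21510259]), 'qd': array([-0.00015473, -0.00106908, -0.00038383, -0.00053485, -0.00054593,
       -0.00130765, -0.00073928]), 'joint_torque': array([ 1.70608973e-04, -5.27569664e+01, -1.26656581e+00, -1.53426200e+01,
       -5.26098954e-02,  6.65092492e-03,  1.71397137e-04]), 'tool_pos': array([0.20929736, 0.58826798, 0.24892192]), 'eef_rot': array([ 1.70017734e-01,  9.85440588e-01, -8.98684129e-04, -1.03589911e-04]), 'contact_force': array([0.01679969, 0.04868168, 0.16518665]), 'moment': array([ 0.01244372, -0.00904542,  0.01607137]), 'finger_force': 0.0, 'opening': 1.0015535010578702}
```

View pics/scene1.png

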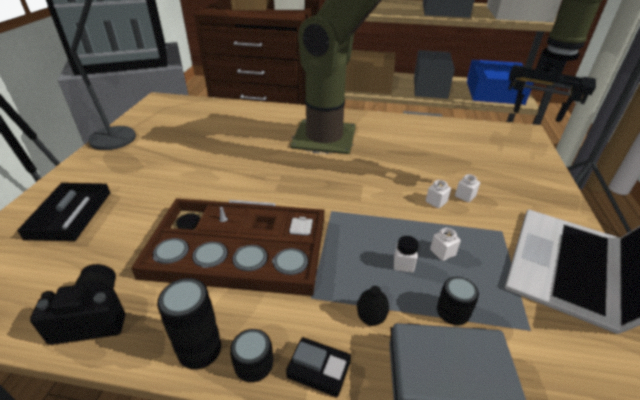

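View pics/wrist1.png

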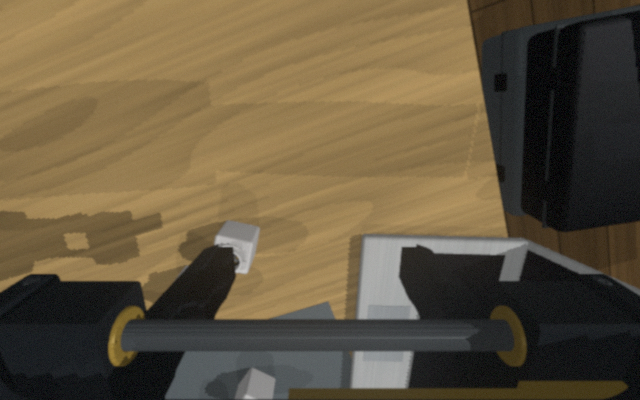

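Scene picture: white jars at (405,255), with the black cap, and (446,243), (438,193), (468,187), all without black caps. The drawer runs from (140,280) to (325,205), with the empty square well at about (265,222) and the nozzle at (222,213). Image left is the robot's right, so the jar at (405,255) should be the one meant. I'll confirm it with world y and a crop.

```bash
python3 - <<'E'
from h import *
f=np.load("scene.npz");p,w=f["p"],f["w"]
for n,(u,v) in dict(jarA=(405,262),capA=(407,243),jarB=(446,243),jarC=(438,195),jarD=(468,188),well=(265,222),nozz=(222,213),dr1=(325,208),dr2=(170,203),dr3=(140,280),dr4=(318,286),bulb=(373,300),lens=(458,290)).items():
    print(n,np.round(np.nanmedian(w[v-1:v+2,u-1:u+2].reshape(-1,3),0),3))
a=cv2.resize(p[180:300,380:490],None,fx=4,fy=4,interpolation=cv2.INTER_CUBIC)
b=cv2.resize(p[190:300,200:290],None,fx=4,fy=4,interpolation=cv2.INTER_CUBIC)
a=a[:440];save("crop",np.hstack([a,b])[:, :800])
E
```

```text
jarA [0.592 0.282 0.031]
capA [0.576 0.28  0.076]
jarB [0.535 0.372 0.054]
jarC [0.337 0.369 0.044]
jarD [0.293 0.453 0.047]
well [ 0.497 -0.073  0.014]
nozz [ 0.53  -0.172  0.055]
dr1 [0.398 0.069 0.002]
dr2 [ 0.457 -0.36   0.003]
dr3 [ 0.724 -0.297  0.003]
dr4 [0.67  0.096 0.002]
bulb [0.743 0.215 0.074]
lens [0.692 0.378 0.078]
```

View pics/crop.png

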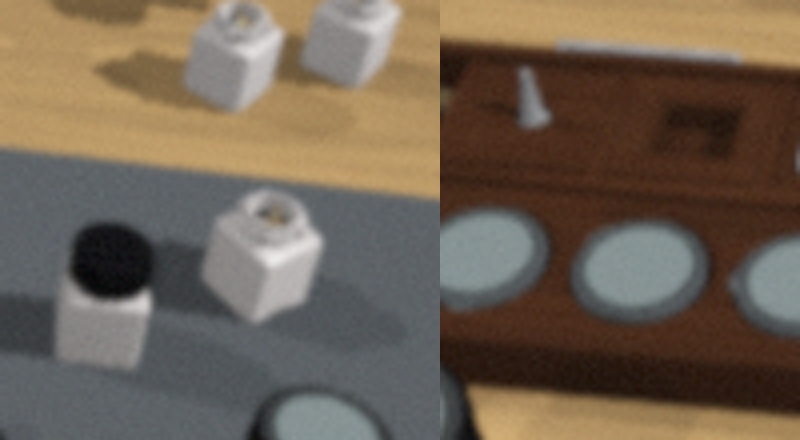

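The crop confirms it. The black-capped jar at (405,255) has the smallest y (0.28; the others are 0.37–0.45), so it is the one farthest to the robot's right. The empty square well is next to the nozzle block. I'll estimate rough poses from the scene cloud, then move over for a closer look.

```bash
cat >> h.py <<'E'
def tool():
    s=get_state();return np.array(s["tool_pos"]),R.from_quat(s["eef_rot"])
def go(x,y,z):
    p,q=tool();print("shift in tool axes",np.round(q.inv().apply(np.array([x,y,z])-p),4),"x-yaw deg",yaw(q),"tilt",np.round(np.degrees(np.arccos(-q.apply([0,0,1])[2])),2))
def yaw(q): a=q.apply([1,0,0]);return round(np.degrees(np.arctan2(a[1],a[0])),1)
E
python3 - <<'E'
from h import *
f=np.load("scene.npz");w=f["w"].reshape(-1,3)
m=(abs(w[:,0]-.58)<.06)&(abs(w[:,1]-.28)<.05)&(w[:,2]>.066)&(w[:,2]<.09)
print(m.sum(),np.median(w[m],0),w[m].min(0),w[m].max(0))
go(.5,.28,.27)
E
```

```text
278 [0.57493499 0.28224346 0.07513584] [0.54593956 0.25928437 0.06639504] [0.59250222 0.30358843 0.07817603]
shift in tool axes [-0.3772 -0.1931 -0.0206] x-yaw deg 160.4 tilt 0.09
```

```bash
python3 - <<'E'
from h import *
p,q=tool();V=np.linalg.inv(np.array(camera_model("wrist")["view"]))
print(q.inv().apply(V[:3,3]-p), (q.inv().as_matrix()@V[:3,:3]).round(2)); print(camera_model("wrist")["intrinsics"])
E
python3 -m inch '1 -.0377 -.0193 0 0 0 0;1 -.0377 -.0193 0 0 0 0;1 -.0377 -.0193 0 0 0 0;1 -.0377 -.0193 0 0 0 0;1 -.0377 -.0193 0 0 0 0;1 -.0377 -.0193 0 0 0 0;1 -.0377 -.0193 0 0 0 0;1 -.0377 -.0193 0 0 0 0;1 -.0377 -.0193 0 0 0 0;1 -.0377 -.0193 0 0 0 0;1 0 0 0 0 0 0;1 0 0 0 0 0 0'
```

```text
[ 0.08543987  0.00119909 -0.13403999] [[-0.   -0.95 -0.32]
 [ 1.    0.   -0.  ]
 [ 0.   -0.32  0.95]]
[[310.97377103   0.         316.93524596]
 [  0.         310.97377103 200.30398551]
 [  0.           0.           1.        ]]
clock: 1.1
tool_pos: [0.4973, 0.2823, 0.2492]
eef_rot: [0.173, 0.985, -0.001, 0.0]
contact_force: [0.1, 0.8, 0.1]
opening: 0.998
finger_force: 0.0
```

```bash
cat >> h.py <<'E'
def rect(w,lo,hi,c,rad):
    P=w.reshape(-1,3);m=(np.hypot(P[:,0]-c[0],P[:,1]-c[1])<rad)&(P[:,2]>lo)&(P[:,2]<hi)
    P=P[m]; (cx,cy),(a,b),t=cv2.minAreaRect((P[:,:2]*1000).astype(np.float32))
    return len(P),np.round([cx,cy,a,b,t],2)
E
python3 - <<'E'
from h import *
p,w=shot("wrist");save("wrist2",p)
print("shoulder",rect(w,.049,.056,(.575,.282),.045)); print("all",rect(w,.03,.056,(.575,.282),.045)); print("cap",rect(w,.070,.082,(.575,.282),.045))
P=w.reshape(-1,3);m=(np.hypot(P[:,0]-.575,P[:,1]-.282)<.05);print(np.histogram(P[m,2],np.arange(0,.09,.005)))
E
```

```text
shoulder (218, array([567.71, 283.25,  44.77,  44.72,  89.18]))
all (489, array([5.6780e+02, 2.8312e+02, 4.5370e+01, 4.5760e+01, 4.3000e-01]))
cap (1188, array([567.97, 283.19,  44.2 ,  44.24,  67.71]))
(array([ 975,   46,   44,   49,   49,   59,   55,   53,   65,  156,  146,
         56,   70,   72, 1186,    2,    0]), array([0.   , 0.005, 0.01 , 0.015, 0.02 , 0.025, 0.03 , 0.035, 0.04 ,
       0.045, 0.05 , 0.055, 0.06 , 0.065, 0.07 , 0.075, 0.08 , 0.085]))
```

View pics/wrist2.png

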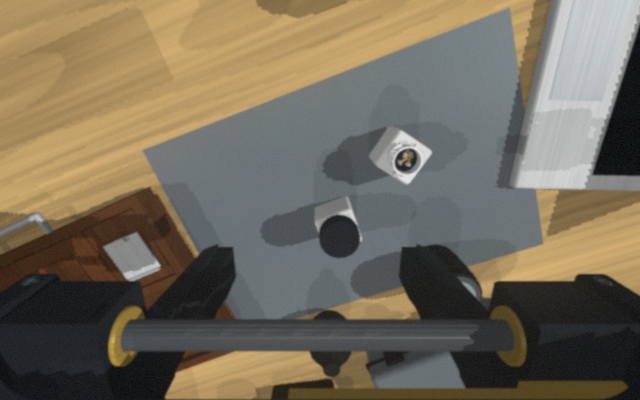

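Wrist picture: the jar's black cap is at (340,237) with the body corner at (335,210). The neighbouring capless jar is at (400,155), and the drawer corner is at lower left. The jar is at (0.568, 0.283) with yaw about 0.5°. Next I'll turn square and look at the well.

```bash
python3 -m inch '1 0 0 0 0 0 -.114;1 0 0 0 0 0 -.114;1 0 0 0 0 0 -.114;1 0 0 0 0 0 0'; python3 - <<'E'
from h import *
go(.43,-.075,.25);print(get_state()["q"].round(2))
E
```

```text
clock: 1.48
tool_pos: [0.4935, 0.2877, 0.2496]
eef_rot: [-0.004, 1.0, 0.001, -0.001]
contact_force: [-0.7, 0.7, -0.0]
opening: 1.0
finger_force: 0.0
shift in tool axes [ 0.0661 -0.3623 -0.0007] x-yaw deg -179.6 tilt 0.11
[-0.4   0.63 -0.35  1.73  0.27  0.83  0.71]
```

```bash
python3 -m inch '1 .0066 -.0362 0 0 0 0;1 .0066 -.0362 0 0 0 0;1 .0066 -.0362 0 0 0 0;1 .0066 -.0362 0 0 0 0;1 .0066 -.0362 0 0 0 0;1 .0066 -.0362 0 0 0 0;1 .0066 -.0362 0 0 0 0;1 .0066 -.0362 0 0 0 0;1 .0066 -.0362 0 0 0 0;1 .0066 -.0362 0 0 0 0;1 0 0 0 0 0 0;1 0 0 0 0 0 0;1 0 0 0 0 0 0'; python3 - <<'E'
from h import *
print(get_state()["q"].round(2))
p,w=shot("wrist");save("wrist3",p)
E
```

```text
clock: 2.57
tool_pos: [0.4297, -0.0747, 0.2499]
eef_rot: [-0.0, 1.0, 0.001, 0.0]
contact_force: [-0.9, 1.7, 0.3]
opening: 0.999
finger_force: 0.0
[ 0.34  0.47 -0.4   2.1   0.3   0.62  1.3 ]
```

View pics/wrist3.png

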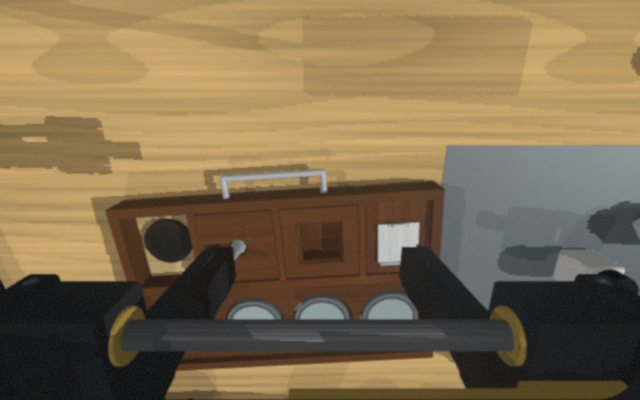

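Wrist picture: the empty square well is at (322,241), the nozzle at (238,247), the flap at (398,243) and the lens cap at (167,240). The block is slightly yawed. I'll measure the mouth by projecting the hole's pixels onto the block-top plane.

```bash
python3 - <<'E'
from h import *
f=np.load("wrist.npz");w=f["w"]
m=camera_model("wrist");K=np.array(m["intrinsics"]);V=np.linalg.inv(np.array(m["view"]))
print(np.round(w[241,322],4),np.round(w[241,290],4))
sub=w[200:285,275:370]; zt=np.nanmedian(np.r_[w[235:247,285:293,2].ravel(),w[235:247,345:353,2].ravel()]);print("top",zt)
print("floor",np.nanmin(w[225:255,305:340,2]),np.nanpercentile(w[225:255,305:340,2],15))
u0,v0=290,214;box=w[v0:272,u0:354,2]
for th in(.001,.002,.003,.006):
    h=((box<zt-th)).astype(np.uint8)
    n,l,st,_=cv2.connectedComponentsWithStats(h);k=1+np.argmax(st[1:,4]);vv,uu=np.nonzero(l==k)
    d=np.stack([(uu+u0-K[0,2])/K[0,0],(vv+v0-K[1,2])/K[1,1],np.ones(len(uu))],-1)@V[:3,:3].T
    P=V[:3,3]+d*((zt-V[2,3])/d[:,2])[:,None]
    print(th,len(uu),np.round(cv2.minAreaRect((P[:,:2]*1000).astype(np.float32))[0:3:1],2) if 0 else cv2.minAreaRect((P[:,:2]*1000).astype(np.float32)), P[:,:2].mean(0).round(4))
# drawer yaw from rim: wall-top points
z=w[...,2];q=(abs(z-zt-.004)<.0015);q[:170]=0;P=w[q];P=P[P[:,0]<.49];print(len(P),cv2.fitLine((P[(P[:,0]<np.median(P[:,0])+.02)][:,:2]).astype(np.float32),cv2.DIST_HUBER,0,.01,.01).ravel())
E
```

```text
[ 0.5286 -0.0664  0.0121] [ 0.5176 -0.1066  0.0343]
top 0.03508811755333699
floor 0.008754481113001866 0.01039718653162881
0.001 1726 ((519.7747802734375, -68.83267211914062), (56.26576232910156, 56.69695281982422), 3.4929914474487305) [ 0.5191 -0.0689]
0.002 1597 ((519.8387451171875, -68.92216491699219), (54.635948181152344, 54.932960510253906), 3.455791473388672) [ 0.5187 -0.069 ]
0.003 1457 ((519.1268920898438, -68.72579956054688), (52.307315826416016, 51.54461669921875), 3.3623223304748535) [ 0.5182 -0.069 ]
0.006 1304 ((517.9482421875, -68.85962677001953), (47.385154724121094, 47.48692321777344), 3.4558775424957275) [ 0.5173 -0.0689]
3557 [ 0.05568086 -0.9984486   0.4695599  -0.1591388 ]
```

```bash
python3 -m inch '1 -.0138 .0358 0 0 0 0;1 -.0138 .0358 0 0 0 0;1 -.0138 .0358 0 0 0 0;1 -.0138 .0358 0 0 0 0;1 -.0138 .0358 0 0 0 0;.6 -.0138 .0358 0 0 0 0;.6 -.0138 .0358 0 0 0 0;.6 -.0138 .0358 0 0 0 0;.6 -.0138 .0358 0 0 0 0;.6 -.0138 .0358 0 0 0 0;.6 0 0 0 0 0 0;.6 0 0 0 0 0 0;.6 0 0 0 0 0 0;.6 0 0 0 0 0 0'; python3 -c "
from h import *
go(.568,.283,.041)"
```

```text
clock: 3.78
tool_pos: [0.5665, 0.2809, 0.2495]
eef_rot: [-0.0, 1.0, -0.001, -0.0]
contact_force: [-0.5, -0.5, -0.2]
opening: 0.8
finger_force: 0.0
shift in tool axes [-0.0016  0.0024  0.2085] x-yaw deg -180.0 tilt 0.1
```

```bash
python3 -m inch '.6 -.0016 .0024 .035 0 0 0;.6 0 0 .035 0 0 0;.6 0 0 .035 0 0 0;.6 0 0 .03 0 0 0;.6 0 0 .025 0 0 0;.6 0 0 .02 0 0 0;.6 0 0 .015 0 0 0;.6 0 0 .0135 0 0 0;.6 0 0 0 0 0 0;.6 0 0 0 0 0 0;.6 0 0 0 0 0 0' 30; python3 -c "
from h import *
go(.568,.283,.041)"
```

```text
clock: 4.7
tool_pos: [0.5696, 0.2842, 0.0423]
eef_rot: [0.0, 1.0, 0.0, 0.001]
contact_force: [0.4, 0.7, 1.4]
opening: 0.801
finger_force: 0.0
shift in tool axes [ 0.0016 -0.0012  0.0013] x-yaw deg 180.0 tilt 0.1
```

```bash
python3 -m inch '-1 .0012 -.001 .001 0 0 0;-1 0 0 0 0 0 0;-1 0 0 0 0 0 0;-1 0 0 0 0 0 0;-1 0 0 0 0 0 0;-1 0 0 0 0 0 0;-1 0 0 0 0 0 0;-1 0 0 0 0 0 0;-1 0 0 0 0 0 0' 30
```

```text
clock: 5.45
tool_pos: [0.5679, 0.283, 0.0407]
eef_rot: [-0.0, 1.0, -0.0, 0.0]
contact_force: [-1.8, -0.5, 5.3]
opening: 0.519
finger_force: 30.0
```

```bash
python3 -m inch '-1 0 0 -.01 0 0 0;-1 0 0 -.025 0 0 0;-1 0 0 -.035 0 0 0;-1 0 0 -.03 0 0 0;-1 0 0 -.02 0 0 0;-1 0 0 0 0 0 0;-1 0 0 0 0 0 -.03;-1 0 0 0 0 0 -.03;-1 0 0 0 0 0 0;-1 0 0 0 0 0 0'; python3 -c "
from h import *
go(.5195,-.0688,.16);p,w=shot('wrist')
x,y=get_state()['tool_pos'][:2]
print(rect(w,.11,.25,(x,y),.026), rect(w,.18,.205,(x,y),.035),get_state()['tool_pos'])"
```

```text
clock: 6.28
tool_pos: [0.5667, 0.2825, 0.1584]
eef_rot: [-0.03, 1.0, -0.001, -0.002]
contact_force: [-0.4, -0.2, -3.1]
opening: 0.518
finger_force: 30.0
shift in tool axes [ 0.0684 -0.3478 -0.001 ] x-yaw deg -176.5 tilt 0.19
(13823, array([564.88, 283.73,  50.06,  47.71,  35.71])) (8496, array([567.28, 284.72,  46.22,  65.58,  14.19])) [0.56687699 0.28259831 0.15861054]
```

```bash
python3 -m inch '-1 .0034 -.0174 0 0 0 0;-1 .0068 -.0348 0 0 0 0;-1 .0068 -.0348 0 0 0 0;-1 .0068 -.0348 0 0 0 0;-1 .0068 -.0348 0 0 0 0;-1 .0068 -.0348 0 0 0 0;-1 .0068 -.0348 0 0 0 0;-1 .0068 -.0348 0 0 0 0;-1 .0068 -.0348 0 0 0 0;-1 .0068 -.0348 0 0 0 0;-1 .0034 -.0174 0 0 0 0;-1 0 0 0 0 0 0;-1 0 0 0 0 0 0;-1 0 0 0 0 0 0;-1 0 0 0 0 0 0'; python3 -c "
from h import *
go(.5195,-.0688,.085);p,w=shot('wrist');save('wrist4',p)
x,y=get_state()['tool_pos'][:2]
print(rect(w,.188,.196,(x,y),.03),rect(w,.164,.172,(x,y),.035),get_state()['tool_pos'])
"
```

```text
clock: 7.58
tool_pos: [0.5211, -0.0665, 0.1601]
eef_rot: [-0.031, 1.0, 0.001, 0.0]
contact_force: [0.2, -1.0, -2.3]
opening: 0.518
finger_force: 30.0
shift in tool axes [ 0.0018 -0.0023  0.0751] x-yaw deg -176.4 tilt 0.08
(6281, array([519.81, -68.41,  53.9 ,  46.07,  62.  ])) (2348, array([510.76, -67.21,  24.28,  66.62,   3.64])) [ 0.52110469 -0.06653072  0.16015202]
```

View pics/wrist4.png

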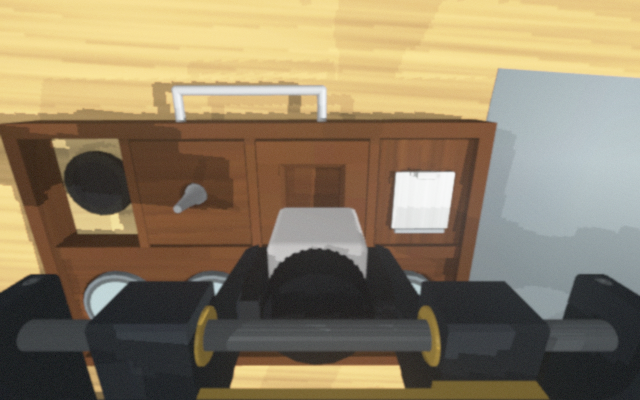

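```bash
python3 - <<'E'
from h import *
f=np.load("wrist.npz");w=f["w"];p=f["p"].astype(int)
pos,q=tool()
L=q.inv().apply(w.reshape(-1,3)-pos).reshape(w.shape)
wh=(p.min(2)>110)&(p.max(2)-p.min(2)<40)
box=np.zeros_like(wh);box[200:330,262:372]=1
m=wh&box&(L[...,2]<.055)&(L[...,2]>-.02)
for r0 in(212,222,232,240):
    c=np.nonzero(m[r0])[0];print(r0,c.min(),c.max(),L[r0,c.min()].round(4),L[r0,c.max()].round(4))
# well: hole pixels to plane
M=camera_model("wrist");K=np.array(M["intrinsics"]);V=np.linalg.inv(np.array(M["view"]))
z=w[...,2];zt=np.nanmedian(np.r_[z[150:200,262:272].ravel(),z[150:200,356:364].ravel()]);print("top",zt)
for r0 in(172,182,192):
  for th in(.001,.003):
    c=np.nonzero((z[r0,255:375]<zt-th))[0]+255;o=[]
    c=c[(c>265)&(c<362)]
    for u in(c.min()-.5,c.max()+.5):
        d=V[:3,:3]@np.array([(u-K[0,2])/K[0,0],(r0-K[1,2])/K[1,1],1]);P=V[:3,3]+d*(zt-V[2,3])/d[2];o.append(q.inv().apply(P-pos))
    print(r0,c.min(),c.max(),np.round(o,4).tolist(),"centre y",round((o[0][1]+o[1][1])/2,4))
c0=(z[140:200,300:335]<zt-.001).argmax(0)+140;v=np.median(c0)-.5
d=V[:3,:3]@np.array([0,(v-K[1,2])/K[1,1],1]);P=V[:3,3]+d*(zt-V[2,3])/d[2];print("near edge tool x",v,q.inv().apply(P-pos).round(4))
E
```

```text
212 279 354 [ 0.0211 -0.0202  0.0323] [0.0205 0.0229 0.0338]
222 276 357 [ 0.0206 -0.0202  0.0187] [0.0205 0.0229 0.019 ]
232 272 361 [ 0.0194 -0.021   0.0087] [0.0188 0.0238 0.0099]
240 270 363 [ 0.0201 -0.0205 -0.0018] [ 0.0206  0.023  -0.0028]
top 0.03509594929681242
172 277 349 [[0.0221, -0.0331, 0.125], [0.0221, 0.0293, 0.1251]] centre y -0.0019
172 282 339 [[0.0221, -0.0288, 0.125], [0.0221, 0.0207, 0.1251]] centre y -0.004
182 269 358 [[0.0133, -0.0403, 0.125], [0.0132, 0.0373, 0.1251]] centre y -0.0015
182 284 341 [[0.0133, -0.0274, 0.125], [0.0132, 0.0227, 0.1251]] centre y -0.0024
192 270 356 [[0.0042, -0.0399, 0.125], [0.0042, 0.036, 0.1251]] centre y -0.002
192 283 341 [[0.0042, -0.0286, 0.125], [0.0042, 0.0229, 0.1251]] centre y -0.0029
near edge tool x 139.5 [0.0496 0.0015 0.125 ]
```

```bash
python3 - <<'E'
from h import *
f=np.load("wrist.npz");w=f["w"];pos,q=tool()
L=q.inv().apply(w.reshape(-1,3)-pos)
m=(abs(L[:,1])<.004)&(abs(L[:,0])<.03)&(L[:,2]<-.028)&(L[:,2]>-.04);print("cap top x range",np.percentile(L[m,0],[1,50,99]),np.median(L[m,2]))
m=(abs(L[:,1])<.015)&(L[:,0]>.01)&(L[:,0]<.03)
for a in(-.01,0,.01,.02,.03):
    k=m&(abs(L[:,2]-a)<.005);print(a,k.sum(),np.median(L[k,0]).round(4))
M=camera_model("wrist");K=np.array(M["intrinsics"]);V=np.linalg.inv(np.array(M["view"]));z=w[...,2];zt=.0351
print(np.median(z[145:200:3,305:330],1).round(4))
for th in(.001,.003,.006):
    o=[]
    for u in range(298,336,3):
        col=z[150:200,u];k=np.nonzero(col>zt-th)[0];k=k[k<25]
        v=150+k.max()+.5;d=V[:3,:3]@np.array([(u-K[0,2])/K[0,0],(v-K[1,2])/K[1,1],1]);P=V[:3,3]+d*(zt-V[2,3])/d[2];o.append(q.inv().apply(P-pos)[0])
    print(th,np.round(np.median(o),4))
E
```

```text
cap top x range [-0.02270402  0.00963024  0.02150297] -0.03208951144207449
-0.01 1002 0.0205
0 575 0.0218
0.01 476 0.0218
0.02 396 0.0218
0.03 340 0.0218
[0.0353 0.0351 0.0349 0.0352 0.0352 0.0352 0.0353 0.0319 0.0112 0.0114
 0.0113    nan 0.0112 0.0112 0.0111 0.011  0.011  0.0111    nan]
0.001 0.0286
0.003 0.0277
0.006 0.026
```

```bash
python3 -m inch '-1 .0013 -.004 .01 0 0 0;-1 0 0 .02 0 0 0;-1 0 0 .02 0 0 0;-1 0 0 .015 0 0 0;-1 0 0 .009 0 0 0;-1 0 0 0 0 0 0;-1 0 0 0 0 0 0;-1 0 0 0 0 0 0;-1 0 0 0 0 0 0'; python3 -c "
from h import *
go(.5196,-.0703,.080)"
```

```text
clock: 8.38
tool_pos: [0.5204, -0.0724, 0.087]
eef_rot: [-0.03, 1.0, 0.0, 0.001]
contact_force: [0.0, 0.1, -1.8]
opening: 0.519
finger_force: 30.0
shift in tool axes [0.0007 0.0021 0.007 ] x-yaw deg -176.6 tilt 0.1
```

```bash
python3 -m inch '-1 .0007 .002 0 0 0 0;-1 0 0 0 0 0 0;-1 0 0 .004 0 0 0;-1 0 0 0 0 0 0;-1 0 0 0 0 0 0;-1 0 0 0 0 0 0'; python3 -c "
from h import *
go(.5196,-.0703,.070)"
```

```text
clock: 8.88
tool_pos: [0.5188, -0.0705, 0.0821]
eef_rot: [-0.03, 1.0, 0.0, -0.0]
contact_force: [0.1, -0.2, -2.2]
opening: 0.515
finger_force: 30.0
shift in tool axes [-0.0008  0.0002  0.0121] x-yaw deg -176.6 tilt 0.01
```

```bash
python3 -m inch '-1 -.0006 0 .003 0 0 0;-1 0 0 .003 0 0 0;-1 0 0 .003 0 0 0;-1 0 0 .003 0 0 0;-1 0 0 0 0 0 0;-1 0 0 0 0 0 0'; python3 -c "
from h import *
go(.5196,-.0703,.060);print(get_state()['moment'])"
```

```text
clock: 9.38
tool_pos: [0.5193, -0.0704, 0.0699]
eef_rot: [-0.03, 1.0, 0.0, -0.0]
contact_force: [-0.0, 0.1, -2.7]
opening: 0.522
finger_force: 30.0
shift in tool axes [-0.0003  0.0001  0.0099] x-yaw deg -176.5 tilt 0.04
[ 0.03049582 -0.04284989 -0.00548729]
```

```bash
python3 -m inch '-1 0 0 .004 0 0 0;-1 0 0 .004 0 0 0;-1 0 0 .004 0 0 0;-1 0 0 .003 0 0 0;-1 0 0 .002 0 0 0;-1 0 0 .001 0 0 0;-1 0 0 0 0 0 0;-1 0 0 0 0 0 0;-1 0 0 0 0 0 0'; python3 -c "
from h import *
print(get_state()['moment'])"
```

```text
clock: 10.13
tool_pos: [0.5192, -0.0704, 0.0527]
eef_rot: [-0.03, 1.0, -0.0, -0.0]
contact_force: [-2.1, -0.1, 5.3]
opening: 0.517
finger_force: 30.0
[ 0.13853676  0.38091924 -0.02434847]
```

```bash
python3 -m inch '-1 0 0 .001 0 0 0;-1 0 0 .001 0 0 0;-1 0 0 0 0 0 0;-1 0 0 0 0 0 0;-1 0 0 0 0 0 0'; python3 -c "
from h import *
print(get_state()['moment'])"
```

```text
clock: 10.55
tool_pos: [0.5192, -0.0704, 0.0526]
eef_rot: [-0.03, 1.0, -0.001, 0.0]
contact_force: [-4.5, 0.2, 25.8]
opening: 0.524
finger_force: 30.0
[0.3278902  1.17626817 0.01701813]
```

```bash
python3 -m inch '-1 0 0 -.003 0 0 0;-1 0 0 0 0 0 0;.45 0 0 0 0 0 0;.45 0 0 0 0 0 0;.45 0 0 0 0 0 0;.45 0 0 0 0 0 0;.45 0 0 -.01 0 0 0;.45 0 0 -.02 0 0 0;.45 0 0 -.02 0 0 0;.45 0 0 0 0 0 0;.45 0 0 0 0 0 0'; python3 -c "
from h import *
p,w=shot('wrist');save('wrist5',p)
go(.5192,-.0704,.0767);print(get_state()['q'].round(2))"
```

```text
clock: 11.47
tool_pos: [0.5202, -0.0706, 0.1044]
eef_rot: [-0.03, 1.0, 0.0, 0.001]
contact_force: [-0.5, -0.9, -0.4]
opening: 0.724
finger_force: 0.0
shift in tool axes [0.0004 0.0002 0.0268] x-yaw deg -176.6 tilt 0.04
[ 0.22  0.8  -0.29  1.98  0.52  0.43  1.17]
```

View pics/wrist5.png

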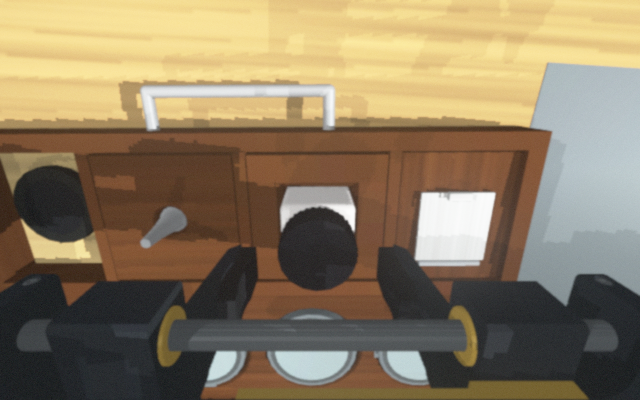

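Wrist picture: the jar is upright in the well with its cap at (318,248). The flap, nozzle and lens cap are unmoved. Next I'll rotate clockwise above the cap to gain wrist range.

```bash
python3 -m inch '.6 0 0 0 0 0 .11;.6 0 0 0 0 0 .11;.6 0 0 0 0 0 .11;.6 0 0 0 0 0 .11;.6 0 0 0 0 0 .11;.6 0 0 0 0 0 .11;.6 0 0 0 0 0 .11;.6 0 0 0 0 0 .11;.6 0 0 0 0 0 0;.6 0 0 0 0 0 0;.6 0 0 0 0 0 0'; python3 -c "
from h import *
f=np.load('wrist.npz');w=f['w'].reshape(-1,3)
m=np.hypot(w[:,0]-.5195,w[:,1]+.07)<.028
print(np.median(w[m&(w[:,2]>.08),2]),rect(f['w'],.078,.092,(.5195,-.07),.03),rect(f['w'],.058,.067,(.5195,-.07),.04))
go(.5192,-.0704,.0767);print(get_state()['q'].round(2))"
```

```text
clock: 12.43
tool_pos: [0.5191, -0.0704, 0.1027]
eef_rot: [0.397, 0.918, -0.0, -0.001]
contact_force: [0.5, 0.6, 0.8]
opening: 0.797
finger_force: 0.0
0.16837268165520813 (4794, array([520.47, -69.37,  44.81,  45.27,  75.42])) (924, array([506.84, -69.9 ,  19.63,  46.08,   1.33]))
shift in tool axes [-0.0001  0.0001  0.026 ] x-yaw deg 133.2 tilt 0.06
[ 0.1   0.79 -0.09  1.99  0.17  0.37  0.63]
```

```bash
python3 -m inch '.6 0 0 .01 0 0 0;.6 0 0 .01 0 0 0;.6 0 0 .0055 0 0 0;.6 0 0 0 0 0 0;.6 0 0 0 0 0 0;.6 0 0 0 0 0 0' 45; python3 -c "
from h import *
go(.5194,-.0704,.0767)"
```

```text
clock: 12.93
tool_pos: [0.5194, -0.0704, 0.0776]
eef_rot: [0.398, 0.917, 0.0, -0.0]
contact_force: [1.0, -0.1, 0.2]
opening: 0.801
finger_force: 0.0
shift in tool axes [0.     0.     0.0009] x-yaw deg 133.0 tilt 0.01
```

```bash
python3 -m inch '-1 0 0 .0008 0 0 0;-1 0 0 0 0 0 0;-1 0 0 0 0 0 0;-1 0 0 0 0 0 0;-1 0 0 0 0 0 0;-1 0 0 0 0 0 0;-1 0 0 0 0 0 0;-1 0 0 0 0 0 0;-1 0 0 0 0 0 0' 50; python3 -c "
from h import *
go(.5194,-.0704,.0767);s=get_state();print(s['moment'],s['contact_force'],s['tool_pos'])"
```

```text
clock: 13.68
tool_pos: [0.5201, -0.0702, 0.0771]
eef_rot: [0.398, 0.917, 0.0, 0.001]
contact_force: [1.6, 0.9, 3.3]
opening: 0.494
finger_force: 50.0
shift in tool axes [ 0.0003 -0.0006  0.0004] x-yaw deg 133.0 tilt 0.08
[ 0.25490608 -0.28393107 -0.06811251] [1.57804425 0.94249156 3.26973305] [ 0.52005167 -0.07015945  0.07714493]
```

```bash
cat > st.py <<'E'
from h import *
s=get_state();print("M",s['moment'].round(3),"F",s['contact_force'].round(1),"yaw",yaw(R.from_quat(s["eef_rot"])),"pos",s["tool_pos"].round(4),"q7",s["q"][6].round(2),s["opening"].round(3))
E
python3 -m inch '-1 0 0 0 0 0 -.06;-1 0 0 0 0 0 -.06;-1 0 0 0 0 0 -.06;-1 0 0 0 0 0 0'|head -1; python3 st.py
python3 -m inch '-1 0 0 0 0 0 -.06;-1 0 0 0 0 0 -.06;-1 0 0 0 0 0 -.06;-1 0 0 0 0 0 0'|head -1; python3 st.py
```

```text
clock: 14.02
clock: 14.35Traceback (most recent call last):
  File "st.py", line 2, in <module>
    s=get_state();print("M",s['moment'].round(3),"F",s['contact_force'].round(1),"yaw",yaw(R.from_quat(s["eef_rot"])),"pos",s["tool_pos"].round(4),"q7",s["q"][6].round(2),s["opening"].round(3))
                                                                                                                                                                           ^^^^^^^^^^^^^^^^^^
AttributeError: 'float' object has no attribute 'round'
Traceback (most recent call last):
  File "st.py", line 2, in <module>
    s=get_state();print("M",s['moment'].round(3),"F",s['contact_force'].round(1),"yaw",yaw(R.from_quat(s["eef_rot"])),"pos",s["tool_pos"].round(4),"q7",s["q"][6].round(2),s["opening"].round(3))
                                                                                                                                                                           ^^^^^^^^^^^^^^^^^^
AttributeError: 'float' object has no attribute 'round'
```

```bash
sed -i 's/s\["opening"\].round(3)/round(s["opening"],3)/' st.py; python3 st.py
python3 -m inch '-1 0 0 0 0 0 -.06;-1 0 0 0 0 0 -.06;-1 0 0 0 0 0 0'|head -1; python3 st.py
```

```text
M [-0.068 -0.025  0.034] F [0.4 0.1 5.2] yaw 153.7 pos [ 0.5194 -0.0708  0.0772] q7 0.83 0.497
clock: 14.6
M [-0.069 -0.03  -0.006] F [0.1 0.  6.8] yaw 160.5 pos [ 0.5195 -0.0709  0.0773] q7 0.9 0.495
```

```bash
for i in 1 ; do python3 -m inch '-1 0 0 0 0 0 -.06;-1 0 0 0 0 0 -.06;-1 0 0 0 0 0 0'|head -1; done; python3 st.py
python3 -m inch '-1 0 0 0 0 0 -.06;-1 0 0 0 0 0 -.06;-1 0 0 0 0 0 0'|head -1; python3 st.py; python3 -m inch '-1 0 0 0 0 0 -.06;-1 0 0 0 0 0 0'|head -1; python3 st.py; python3 -c "
from h import *
p,w=shot('wrist');save('wrist6',p)"
```

```text
clock: 14.85
M [-0.153 -0.13   0.006] F [0.7 0.4 5.6] yaw 167.4 pos [ 0.5198 -0.0709  0.0774] q7 0.97 0.493
clock: 15.1
M [-0.114 -0.147  0.013] F [0.6 0.6 6.4] yaw 174.3 pos [ 0.5199 -0.0708  0.0775] q7 1.04 0.496
clock: 15.27
M [-0.076 -0.099  0.037] F [ 1.4 -0.1  6.8] yaw 177.7 pos [ 0.52   -0.0708  0.0775] q7 1.08 0.493
```

View pics/wrist6.png

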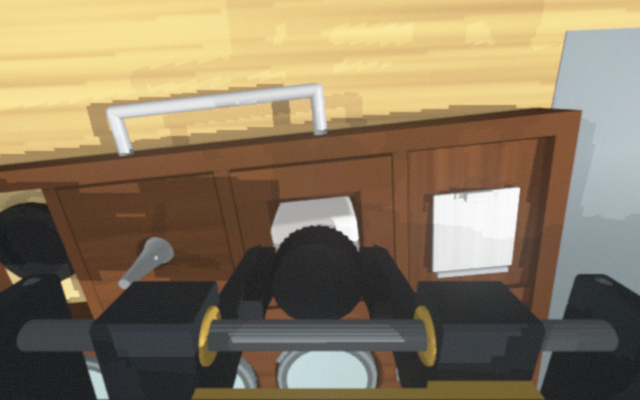

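```bash
python3 -m inch '-1 0 0 -.001 0 0 -.05;-1 0 0 0 0 0 0;-1 0 0 0 0 0 0'|head -1; python3 st.py
python3 -m inch '-1 0 0 0 0 0 -.05;-1 0 0 0 0 0 0;-1 0 0 0 0 0 0'|head -1; python3 st.py; python3 -m inch '-1 0 0 0 0 0 -.05;-1 0 0 0 0 0 0;-1 0 0 0 0 0 0'|head -1; python3 st.py
```

```text
clock: 15.57
M [-0.385 -0.466  0.036] F [ 1.9 -1.2  1.2] yaw -179.6 pos [ 0.5198 -0.0712  0.0779] q7 1.11 0.494
clock: 15.82
M [-0.498 -0.518 -0.027] F [ 2.5 -2.7  0.8] yaw -176.7 pos [ 0.5198 -0.071   0.0779] q7 1.14 0.494
clock: 16.07
M [-0.662 -0.586 -0.017] F [ 3.  -2.2  1.2] yaw -173.8 pos [ 0.5198 -0.0708  0.078 ] q7 1.17 0.495
```

```bash
python3 -m inch '-1 0 0 -.0006 0 0 0;-1 0 0 0 0 0 0;-1 0 0 0 0 0 0'|head -1; python3 st.py
python3 -m inch '-1 0 0 0 0 0 -.05;-1 0 0 0 0 0 0;-1 0 0 0 0 0 0'|head -1; python3 st.py; 
```

```text
clock: 16.32
M [-0.684 -0.719 -0.126] F [ 2.9 -2.5 -3.2] yaw -173.8 pos [ 0.5193 -0.0709  0.0782] q7 1.17 0.493
clock: 16.57
M [-0.634 -0.639 -0.055] F [ 2.2 -2.5 -2.1] yaw -170.9 pos [ 0.5193 -0.0706  0.0784] q7 1.2 0.493
```

```bash
python3 -m inch '-1 0 0 0 0 0 -.05;-1 0 0 0 0 0 0;-1 0 0 0 0 0 0'|head -1; python3 st.py
python3 -m inch '-1 0 0 0 0 0 -.05;-1 0 0 0 0 0 0;-1 0 0 0 0 0 0'|head -1; python3 st.py; 
```

```text
clock: 16.82
M [-0.532 -0.504 -0.004] F [ 2.6 -2.1 -3. ] yaw -168.1 pos [ 0.5192 -0.0704  0.0784] q7 1.23 0.494
clock: 17.07
M [-0.331 -0.349 -0.005] F [ 1.3 -1.2 -2.6] yaw -165.2 pos [ 0.519  -0.0701  0.0784] q7 1.26 0.498
```

```bash
python3 -m inch '-1 0 0 -.001 0 0 0;-1 0 0 0 0 0 0;-1 0 0 0 0 0 0'|head -1; python3 st.py
python3 -m inch '-1 0 0 0 0 0 -.05;-1 0 0 0 0 0 0;-1 0 0 0 0 0 0'|head -1; python3 st.py; 
```

```text
clock: 17.32
M [-0.118 -0.307 -0.015] F [ 1.2  0.1 -3.5] yaw -165.1 pos [ 0.5191 -0.0701  0.0794] q7 1.27 0.496
clock: 17.57
M [-0.05  -0.123  0.014] F [ 0.7 -0.7 -2.5] yaw -162.3 pos [ 0.519  -0.0702  0.0794] q7 1.3 0.494
```

```bash
python3 -m inch '-1 0 0 .0015 0 0 0;-1 0 0 0 0 0 -.05;-1 0 0 0 0 0 0;-1 0 0 0 0 0 0'|head -1; python3 st.py
python3 -m inch '-1 0 0 -.0008 0 0 0;-1 0 0 0 0 0 0;-1 0 0 0 0 0 0'|head -1; python3 st.py
```

```text
clock: 17.9
M [0.11  0.144 0.006] F [-0.5  0.3  1.9] yaw -159.4 pos [ 0.5192 -0.07    0.0781] q7 1.33 0.495
clock: 18.15
M [0.102 0.02  0.012] F [ 0.1 -0.2 -2.2] yaw -159.4 pos [ 0.5194 -0.0704  0.0787] q7 1.33 0.496
```

```bash
python3 -m inch '-1 0 0 .0008 0 0 0;-1 0 0 0 0 0 -.05;-1 0 0 0 0 0 0;-1 0 0 -.001 0 0 0;-1 0 0 0 0 0 0;-1 0 0 0 0 0 0;-1 0 0 0 0 0 0'|head -1; python3 st.py
python3 -m inch '-1 0 0 -.001 0 0 0;-1 0 0 0 0 0 0;-1 0 0 0 0 0 0;-1 0 0 0 0 0 0'|head -1; python3 st.py;python3 -m inch '-1 0 0 0 0 0 0;-1 0 0 0 0 0 0'|head -1; python3 st.py; python3 -c "
from h import *
p,w=shot('wrist');pos,q=tool()
L=q.inv().apply(w.reshape(-1,3)-pos)
pp=p.reshape(-1,3).astype(int);m=(pp.min(1)>110)&(pp.max(1)-pp.min(1)<40)&(np.hypot(w.reshape(-1,3)[:,0]-.5195,w.reshape(-1,3)[:,1]+.07)<.035)
W=w.reshape(-1,3)[m];print(m.sum(),np.percentile(W[:,2],[50,80,90,97]),cv2.minAreaRect((W[W[:,2]>.055][:,:2]*1000).astype(np.float32)))"
```

```text
clock: 18.73
M [0.022 0.188 0.004] F [-0.5  0.5 -0.4] yaw -156.5 pos [ 0.5193 -0.0706  0.079 ] q7 1.36 0.493
clock: 19.07
M [ 0.015  0.097 -0.   ] F [-1.  -0.4 -0.5] yaw -156.5 pos [ 0.5195 -0.0704  0.08  ] q7 1.37 0.496
clock: 19.23
M [-0.019  0.184  0.106] F [-0.5 -0.1 -0.6] yaw -156.5 pos [ 0.5194 -0.0704  0.08  ] q7 1.37 0.496
2819 [0.05882197 0.0626387  0.0632283  0.06843591] ((511.8266296386719, -71.84114074707031), (40.521331787109375, 58.9962158203125), 22.840625762939453)
```

```bash
python3 -m inch '-1 0 0 -.001 0 0 0;-1 0 0 -.001 0 0 0;-1 0 0 -.001 0 0 0;-1 0 0 0 0 0 0;-1 0 0 0 0 0 0;-1 0 0 0 0 0 0'|head -1; python3 st.py
```

```text
clock: 19.78
M [-0.051  0.012 -0.021] F [ 0.3 -0.7 -0.2] yaw -156.5 pos [ 0.5198 -0.0705  0.0831] q7 1.37 0.496
```

```bash
python3 -m inch '-1 0 0 -.001 0 0 0;-1 0 0 -.001 0 0 0;-1 0 0 -.001 0 0 0;-1 0 0 0 0 0 0;-1 0 0 0 0 0 0;-1 0 0 0 0 0 0'|head -1; python3 st.py
```

```text
clock: 20.28
M [ 0.068  0.006 -0.03 ] F [ 0.3  0.3 -0.2] yaw -156.5 pos [ 0.5195 -0.0704  0.086 ] q7 1.37 0.496
```

Only the cap's weight is on the tool, so the thread has let go. I'll lift to about 12 mm above the mouth.

```bash
python3 -m inch '-1 0 0 -.003 0 0 0;-1 0 0 -.004 0 0 0;-1 0 0 -.004 0 0 0;-1 0 0 -.003 0 0 0;-1 0 0 -.001 0 0 0;-1 0 0 0 0 0 0;-1 0 0 0 0 0 0;-1 0 0 0 0 0 0;-1 0 0 0 0 0 0'|head -1; python3 st.py; python3 -c "
from h import *
go(.519,-.07,.101)
p,w=shot('wrist');a=p[120:360,180:460];q,w=shot('side')
save('fin',np.vstack([cv2.resize(p,(480,300)),cv2.resize(q,(480,300))]))
for c in ('side','scene'):
  M=camera_model(c);x=np.array(M['view'])@[.5195,-.07,.08,1];k=np.array(M['intrinsics'])@x[:3];print(c,k/k[2])"
```

```text
clock: 21.03
M [ 0.101 -0.062 -0.003] F [-0.3  0.  -0.1] yaw -156.5 pos [ 0.5193 -0.0704  0.1009] q7 1.39 0.496
shift in tool axes [ 0.0001  0.0005 -0.0001] x-yaw deg -156.5 tilt 0.02
side [344.55861673 239.68217054   1.        ]
scene [261.86337804 207.65853112   1.        ]
```

View pics/fin.png

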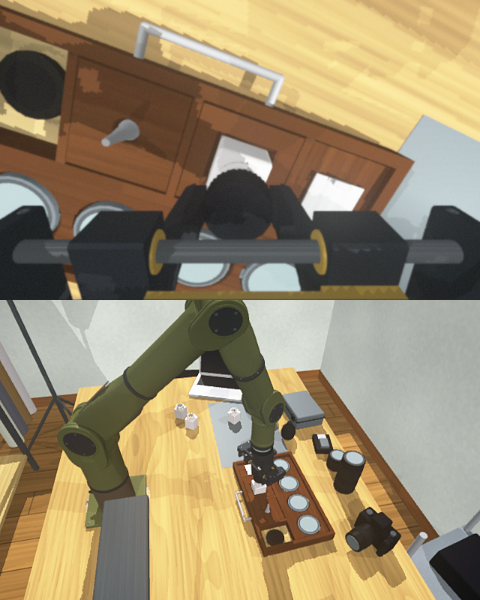

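The wrist view shows the cap held at (240,205) with the white jar still square in its well at (240,158). The flap, nozzle, lens cap and filters are in place. One last check that the jar is down.

```bash
python3 -c "
from h import *
f=np.load('wrist.npz');p=f['p'].astype(int);w=f['w']
m=np.zeros(p.shape[:2],bool);m[170:240,280:370]=1
m&=(p.min(2)>110)&(np.hypot(w[...,0]-.5195,w[...,1]+.07)<.036)
h,e=np.histogram(w[m][:,2],np.arange(.03,.1,.0025));print(list(zip(e.round(4),h)))
W=w.reshape(-1,3);k=(np.hypot(W[:,0]-.5195,W[:,1]+.07)<.015)&(W[:,2]>.09)&(W[:,2]<.125);print('cap top',np.median(W[k,2]))
"
```

```text
[(np.float64(0.03), np.int64(99)), (np.float64(0.0325), np.int64(96)), (np.float64(0.035), np.int64(81)), (np.float64(0.0375), np.int64(80)), (np.float64(0.04), np.int64(82)), (np.float64(0.0425), np.int64(66)), (np.float64(0.045), np.int64(82)), (np.float64(0.0475), np.int64(84)), (np.float64(0.05), np.int64(92)), (np.float64(0.0525), np.int64(83)), (np.float64(0.055), np.int64(101)), (np.float64(0.0575), np.int64(170)), (np.float64(0.06), np.int64(641)), (np.float64(0.0625), np.int64(854)), (np.float64(0.065), np.int64(19)), (np.float64(0.0675), np.int64(28)), (np.float64(0.07), np.int64(233)), (np.float64(0.0725), np.int64(103)), (np.float64(0.075), np.int64(1)), (np.float64(0.0775), np.int64(0)), (np.float64(0.08), np.int64(0)), (np.float64(0.0825), np.int64(0)), (np.float64(0.085), np.int64(0)), (np.float64(0.0875), np.int64(20)), (np.float64(0.09), np.int64(11)), (np.float64(0.0925), np.int64(0)), (np.float64(0.095), np.int64(0)), (np.float64(0.0975), np.int64(0))]
cap top 0.10896897078638079
```

```bash
python3 -c "
from plant import r
print(r.finish_job())"
```

```text
the job is handed in; nothing more can be done
None
```

The jar is seated in its well, and the cap came free after about 70° of anticlockwise turning by the gripper. The gripper now holds it level, its lower edge about 12 mm above the open mouth, and nothing else in the drawer looked disturbed. While testing for release I probably raised the jar about 1 mm once with the thread still engaged, then set it back. Handed in at about 21 s of the 64 s.

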